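# Prop open the compressor hood

### The job

The bench compressor needs servicing: raise its hood high, swing the prop rod up and over from beside the deck, then lower the hood gently so that the rod's tip sits in the socket under the hood's bracket and the rod alone holds the hood up. Do not let the hood drop, and leave the bottle, the jar and the wood offcut where they are.

Things in the scene. Friction and masses are not known exactly. Their poses are not given: they have to be found in the camera images.
- compressor: Low green steel bench compressor, fixed. Origin: centre of footprint on the bench. Own axes: x across (at yaw 0 away from the robot), y along, z up. Casing x -110..110, y -235..240 mm. y -235..25 lies under the hood (rim 96 high); the rest is a deck 62 high, gauge and knob on its far half up to 92 high. Prop rod: beside the casing on the robot's side, in the plane x = -170.
- hood (a joint): Hood angle, rad: 0 shut; grows as its +y edge rises and swings to -y; stop 1.40. Flat lid 228 mm wide, 250 mm from hinge to free edge, 1.05 kg +-10%; 7 to 10 N at the handle lifts it. Friction hinge, no spring: left above 1.25 it stays up, below 1.1 it falls shut. Reads 0.70 when resting on the rod in the socket. Closing faster than 1.3 rad/s counts as dropped.
- hood_hinge (a point): Point on the hood's hinge axis (parallel to the compressor's x), at the compressor's x 0, y -220, z 100 mm. Does not move.
- hood_handle (a point): Middle of the hood's handle: round steel bar 10 mm thick, 100 mm long, parallel to the hinge, 45 mm above the lid's face near its free edge. From the hinge point with the hood shut: x -20, y 215, z 49 mm; swings with the hood. It turns between fingers that keep pointing down. 40 mm free between bar and lid: to let go at an open angle, open to about 30 mm, not fully.
- rod (a joint): Prop rod angle, rad: 0 lying level along the compressor's +y, away from the hood; grows as the tip rises, 1.57 upright, then leans over towards the hood; stop 2.5. In the socket it reads 2.16. Starts at 0 to 0.35. Stiff pivot, no spring: the rod stays at any angle where it is left (about 0.5 N at the tip turns it).
- rod_pivot (a point): Centre of the rod's pivot, axis parallel to the hood's hinge, at the compressor's x -170, y 60, z 75 mm. Does not move.
- rod_tip (a point): Centre of the rod's rounded tip. Straight bare metal bar 10 mm thick; this point is 191 mm from the pivot and the rod ends 5 mm beyond. Moves only in the plane x = -170, 56 mm outside the hood's edge. Can be pinched across (fingers closing along the compressor's x) about 30 mm short of the tip; it turns in fingers that point down, but may slip some mm, so check its angle.
- hood_socket (a point): Where the rod tip's centre sits propped: in a dark steel pocket open downward, 22 mm wide and 11 mm deep, lips flared to 44 mm, under the end of a bracket sticking out 68 mm from the hood's robot-side edge. From the hinge point with the hood shut: x -170, y 220, z -10 mm. It comes down over the tip as the hood is lowered; lips guide the tip if the rod is within 0.07 rad of right.
- oil_bottle: Bystander: blue plastic bottle with black cap, 64 mm wide, 170 mm high, standing. Origin at the centre of its underside.
- jar: Bystander: glass jar with steel lid, 70 mm wide, 90 mm high, standing. Origin at the centre of its underside.
- offcut: Bystander: pale wood offcut 140 x 45 x 38 mm lying flat. Origin at the centre of its underside.

How it is judged:
By the outcome, as a careful person would: the job done as asked, in the order asked, and still so for the second after the job is handed in, with the robot touching nothing.
It also fails if it takes over 72 s, if anything falls off the work surface, if the arm or the gripper's body presses on something with over 40 N, if the wrist force passes 120 N, or if a joint passes its speed limit or range.

### The arm

A 6-joint arm with a two-finger parallel gripper is mounted at the origin on the work surface. World frame = base frame: x ahead of the robot, y to its left, z up, the work surface at z = 0. Lengths are in m, angles in degrees, forces in N, time in s.
With the tool pointing down it reaches from about 0.35 to 0.875 m from the base axis. Payload 4.2 kg.
Tool frame: the origin (TCP) lies between the finger pads; the fingertips stand 17 mm ahead of it and the grasp point (between the pads) lies 2 mm behind it; z points along the fingers, y is the line along which they close (so a half turn about z gives the same grasp; the last joint's range is limited). The gripper opens to 87 mm and grips with 3 to 60 N. Pads are 19 mm wide; open, the fingers measure 117 mm over their backs; the gripper's body (75 mm by 190 mm) begins 51 mm behind the grasp point.
Start: joints at [77.957, 22.042, 0.453, 0, -68.411, -14.817], TCP at [0.282, 0.558, 0.24] pointing down, gripper open.
Joint ranges: [-179.83, 179.83], [-69.29, 118.12], [-61.27, 80.66], [-181.25, 117.63], [-171.15, -9.14], [-177.46, 177.46]. Speed limits (degrees/s): [159.86, 159.86, 180, 180, 180, 180].

### API

Orientations are given as a 3x3 rotation matrix whose columns are the frame's x, y, z axes.
In Python, from station import r gives the robot as it stands.
- The arm moves only by the tool servo_tool, never from a script. Its argument "targets" is a list of rows, each a list of 5 numbers: the shift along the world's x, y, z in units of 30 mm (1.0 is 30 mm), then the turn about the world's z in rad, then the finger opening in mm, from 0 to 87. In form: [[x, y, z, turn, gripper], ...]. A call has exactly 5 rows; each row is the pose to reach, as a shift and turn from the pose commanded when the call began; what a row does not reach only later rows make up. A row lasts 1/12 s, in which the tool goes at most 41.7 mm and 7.16 degrees, less where a joint would pass 70% of its speed; a pose out of reach is approached as far as the arm can. A call with a gripper value outside its range is refused whole. The fingers move at their own pace and stop on an object; the grip force is fixed at half the most. Time passes only in rows, so rows that repeat a pose let the fingers close, or fill a call up. It gives the time, the measured TCP pose, the force, the opening and the grip force at its end, in the units of the state.
- r.sense(): the state, without advancing time (a new reading comes with each control period).
- r.capture(name): name is "scene" or "top" or "wrist"; returns a dict with "pixels" (420x560x3 uint8, red, green, blue), "fx", "fy", "cx", "cy" (pixels), "world_from_camera" (4x4, takes a point from camera to world coordinates). Camera axes: x right, y down, z forward; pixel columns grow to the right and rows downward; lengths in m; the calibration is good to about 2 mm. A picture is of the moment at which its call begins. There is no depth.
- r.finish_job(): hands the job in; it is judged then, once.
The state is a dict: "time_s": time; "joints": joint angles; "joint_velocities": joint speeds; "effort": joint torques, N m; "tcp_pos": TCP position; "ee_rot": TCP orientation; "wrist_force": force on the tool from outside, world axes, zero at the start; "moment": the same for the moment, N m; "gripper_width": opening from 0.0 (shut) to 1.0 (fully open); "gripper_force": force on a finger pad.
Only numpy, scipy, OpenCV 4.12 (cv2) and the standard library are available. Lean on these libraries where they do the work, as an engineer would, in place of code of your own. Each camera call takes 0.05 s, during which the arm holds its last target. There are 200 camera calls.

## Working session

There is one attempt and no reset: what is moved stays moved. The work goes in short steps, Python scripts to look and compute and a tool call to move; the robot and the scene stay as the last step left them, time stands still between calls to the robot, and variables do not carry over. Pictures are saved under pics/ and viewed, at most 10 in all, crops included, and the job is handed in when it is done.

Besides the shell and the picture viewer there is one more tool, called after "Request:" as name(argument=value, ...), one argument or row to a line, values as JSON. servo_tool: Moves the arm, as the interface text tells. Its arguments: {"type":"object","properties":{"targets":{"type":"array","items":{"type":"array","items":{"type":"number"}}}},"required":["targets"]}

```bash
mkdir -p pics; ls
python3 - <<'E'
from station import r
import cv2,numpy as np
s=r.sense();print(s['time_s'],s['tcp_pos'],s['ee_rot'],s['gripper_width'])
ims=[]
for n in("scene","top"):
    c=r.capture(n);np.savez(f"pics/{n}0.npz",**c);cv2.imwrite(f"pics/{n}0.png",c['pixels'][...,::-1])
    print(n,c['fx'],c['cx'],c['cy'],np.round(c['world_from_camera'],3).tolist())
E
```

```text
pics
0.0 [0.28209581 0.55705786 0.23844878] [[ 8.92030326e-01 -4.51974591e-01 -9.31308350e-04]
 [-4.51975543e-01 -8.92028042e-01 -2.02020879e-03]
 [ 8.23298777e-05  2.22301610e-03 -9.99997526e-01]] 0.9945071799954445
scene 385.8661022820851 269.309242060065 212.14321804022325 [[-0.167, 0.785, -0.596, 1.247], [0.986, 0.143, -0.088, 0.07], [0.016, -0.602, -0.798, 1.043], [0.0, 0.0, 0.0, 1.0]]
top 473.4833754898311 278.6152888247634 211.10643070958568 [[0.017, -0.992, 0.128, 0.374], [-1.0, -0.016, 0.007, -0.036], [-0.005, -0.128, -0.992, 1.445], [0.0, 0.0, 0.0, 1.0]]
```

View pics/scene0.png

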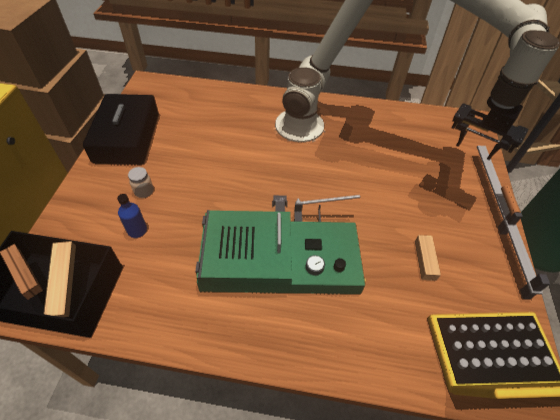

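View pics/top0.png

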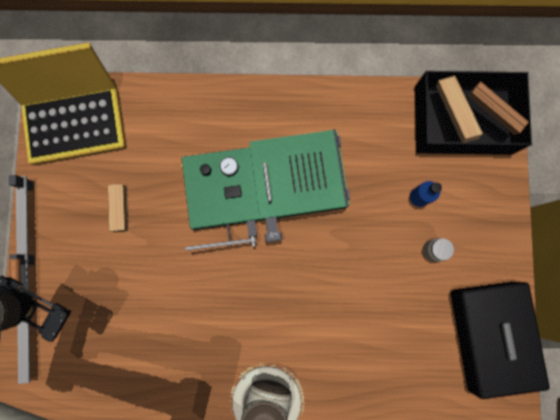

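The scene view shows the compressor with its hood on the left at about (245,250) and the deck at (325,255). The rod lies from about (298,203) to (360,197). In the top view the lid corners are near (250,144), (335,131) and (347,207), the handle bar runs (265,165) to (269,200), and the rod runs (255,242) to (187,249). The bottle, jar and offcut are well clear of all of it.

```bash
cat > h.py <<'E'
import numpy as np,cv2
def ray(c,uv):
    W=c['world_from_camera'];d=np.array([(uv[0]-c['cx'])/c['fx'],(uv[1]-c['cy'])/c['fy'],1.])
    return W[:3,3],W[:3,:3]@d
def onz(c,uv,z):
    o,d=ray(c,uv);return o+d*(z-o[2])/d[2]
def proj(c,p):
    q=np.linalg.inv(c['world_from_camera'])@np.r_[p,1];return np.array([c['fx']*q[0]/q[2]+c['cx'],c['fy']*q[1]/q[2]+c['cy']])
E
python3 - <<'E'
from h import *
for n in("top","scene"):
    c=np.load(f"pics/{n}0.npz");hsv=cv2.cvtColor(c['pixels'],cv2.COLOR_RGB2HSV)
    m=cv2.inRange(hsv,(55,90,25),(90,255,255));
    k,l,st,_=cv2.connectedComponentsWithStats(m);x0,y0=(170,120) if n=="top" else (180,180)
    m2=np.zeros_like(m);m2[y0:y0+130,x0:x0+200]=m[y0:y0+130,x0:x0+200]
    m2=cv2.morphologyEx(m2,cv2.MORPH_CLOSE,np.ones((5,5)))
    ct=max(cv2.findContours(m2,0,2)[0],key=cv2.contourArea)
    print(n,cv2.approxPolyDP(ct,2,True)[:,0].tolist())
    cr=c['pixels'][y0:y0+130,x0:x0+200,::-1]
    cv2.imwrite(f"pics/{n}_crop.png",cv2.resize(cr,None,fx=4,fy=4,interpolation=cv2.INTER_CUBIC))
E
```

```text
top [[332, 132], [251, 143], [249, 149], [183, 158], [191, 226], [197, 228], [271, 215], [282, 216], [343, 207]]
scene [[210, 215], [201, 276], [291, 278], [292, 284], [363, 283], [352, 224], [290, 222], [288, 212], [218, 214], [216, 211]]
```

View pics/top_crop.png

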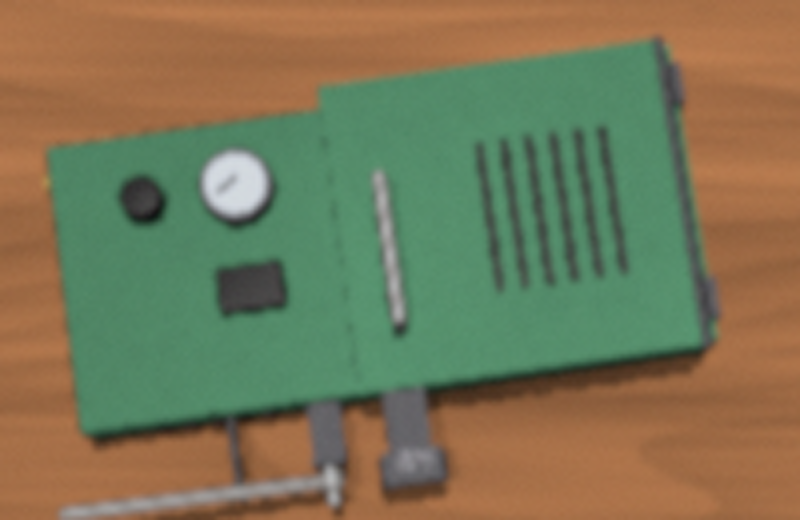

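View pics/scene_crop.png

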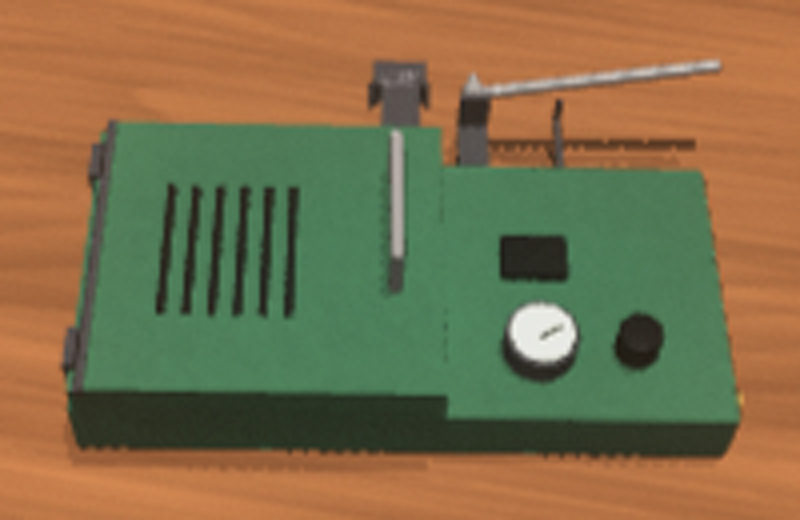

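The crops show the deck and lid corners, the handle and the rod clearly. In crop pixels, the rod end is at (60,515) in the top view and (720,66) in the scene view, and the handle middle is at (389,250) in the top view.

```bash
cat >> h.py <<'E'
from scipy.optimize import least_squares
def world(P,q):
    x,y,a=P;c,s=np.cos(a),np.sin(a);q=np.asarray(q)
    return np.array([x+c*q[0]-s*q[1],y+s*q[0]+c*q[1],q[2]])
def rodp(phi,l=.191): return (-.17,.06+l*np.cos(phi),.075+l*np.sin(phi))
def hoodp(th,y,z,x=-.02): # y,z from hinge, shut
    c,s=np.cos(th),np.sin(th);return (x,-.22+c*y-s*z,.1+s*y+c*z)
E
python3 - <<'E'
from h import *
T=np.load("pics/top0.npz");S=np.load("pics/scene0.npz")
t=lambda u,v:(170+u/4-.375,120+v/4-.375)
s=lambda u,v:(180+u/4-.375,180+v/4-.375)
D=[(T,t(48,149),(.11,.24,.062)),(T,t(83,433),(-.11,.24,.062)),(T,t(319,87),(.114,.03,.104)),(T,t(357,390),(-.114,.03,.104)),(T,t(389,250),(-.02,-.005,.153)),
(S,s(705,170),(-.11,.24,.062)),(S,s(738,420),(.11,.24,.062)),(S,s(440,128),(-.114,.03,.104)),(S,s(447,396),(.114,.03,.104))]
f=lambda p:np.concatenate([proj(c,world(p,q))-uv for c,uv,q in D]+[proj(T,world(p,rodp(p[3],.196) if 0 else rodp(0)))*0] if 0 else [proj(c,world(p,q))-uv for c,uv,q in D])
R=least_squares(f,[.5,.1,.1],loss='soft_l1');P=R.x;print(P,np.degrees(P[2]));print(np.round(f(P).reshape(-1,2),1).tolist())
g=lambda p:np.concatenate([proj(T,world(P,rodp(p[0],.196)))-t(60,515),proj(S,world(P,rodp(p[0],.196)))-s(720,66)])
R2=least_squares(g,[.1]);print('phi',R2.x,R2.fun)
np.save('P.npy',P)
h0=world(P,hoodp(0,.215,.049));print('handle',h0)
for th in(0,.35,.7,1.0,1.2,1.3,1.38):
    print(th,np.round((world(P,hoodp(th,.215,.049))-h0)/.03,2))
for ph in(R2.x[0],.5,1,1.57,2.16):print(ph,world(P,rodp(ph,.16)))
E
```

```text
[0.64430698 0.01443263 0.15313878] 8.774205766500177
[[-0.7, -1.7], [-1.2, -0.2], [0.1, -0.8], [0.8, 0.6], [0.1, -1.5], [-0.4, -1.2], [0.8, -0.1], [-0.1, -1.3], [-0.4, -1.3]]
phi [0.18688712] [-0.86239792 -0.66686904  0.66452648  0.12906247]
handle [0.62530375 0.00644033 0.149     ]
0 [0. 0. 0.]
0.35 [ 0.15 -0.98  2.36]
0.7 [ 0.42 -2.71  4.23]
1.0 [ 0.71 -4.61  5.28]
1.2 [ 0.93 -6.02  5.64]
1.3 [ 1.04 -6.74  5.71]
1.38 [ 1.13 -7.32  5.71]
0.18688712296404555 [0.44316245 0.20317263 0.10472818]
0.5 [0.44572525 0.18656848 0.15170809]
1 [0.4539571  0.13323518 0.20963536]
1.57 [0.46712458 0.04792443 0.23499995]
2.16 [ 0.48070671 -0.04007284  0.20802135]
```

Request:
servo_tool(
  targets=[
    [0.6,-1.0,0,0.1,87],
    [1.3,-2.1,0,0.2,87],
    [2.0,-3.2,0,0.3,70],
    [2.7,-4.4,0,0.4,60],
    [3.4,-5.5,0,0.5,60],
  ],
)

```text
time_s: 0.52
tcp_pos: [0.3846, 0.3905, 0.2391]
ee_rot: [[0.999, 0.037, -0.001], [0.037, -0.999, -0.001], [-0.001, 0.001, -1.0]]
wrist_force: [0.8, 0.6, -0.6]
gripper_width: 0.851
gripper_force: 0.0
```

Request:
servo_tool(
  targets=[
    [0.7,-1.1,0,0.12,60],
    [1.4,-2.2,0,0.12,60],
    [2.1,-3.3,0,0.12,60],
    [2.8,-4.4,0,0.12,60],
    [3.4,-5.5,0,0.12,60],
  ],
)

```text
time_s: 0.93
tcp_pos: [0.487, 0.2257, 0.2393]
ee_rot: [[0.989, 0.151, -0.0], [0.151, -0.989, -0.0], [-0.0, 0.0, -1.0]]
wrist_force: [-0.6, 1.4, 0.2]
gripper_width: 0.694
gripper_force: 0.0
```

Request:
servo_tool(
  targets=[
    [0.7,-1.1,0,0,60],
    [1.4,-2.2,0,0,60],
    [2.1,-3.3,0,0,60],
    [2.8,-4.4,0,0,60],
    [3.4,-5.5,0,0,60],
  ],
)

```text
time_s: 1.35
tcp_pos: [0.5891, 0.0607, 0.2391]
ee_rot: [[0.989, 0.15, -0.001], [0.15, -0.989, -0.0], [-0.001, 0.0, -1.0]]
wrist_force: [0.1, 0.5, 0.5]
gripper_width: 0.691
gripper_force: 0.0
```

Request:
servo_tool(
  targets=[
    [0.6,-0.9,0,0,60],
    [1.2,-1.8,-0.3,0,60],
    [1.2,-1.8,-0.9,0,60],
    [1.2,-1.8,-1.5,0,60],
    [1.2,-1.8,-1.5,0,60],
  ],
)

```text
time_s: 1.77
tcp_pos: [0.6218, 0.0074, 0.1896]
ee_rot: [[0.989, 0.148, -0.01], [0.148, -0.989, -0.001], [-0.01, -0.001, -1.0]]
wrist_force: [-0.3, -0.5, -0.1]
gripper_width: 0.689
gripper_force: 0.0
```

Run:
```python
from station import r
import cv2,numpy as np
c=r.capture("wrist");cv2.imwrite("pics/w1.png",c['pixels'][...,::-1]);print(r.sense()['tcp_pos'])
```

```text
[0.62289708 0.00791179 0.191912  ]
```

View pics/w1.png

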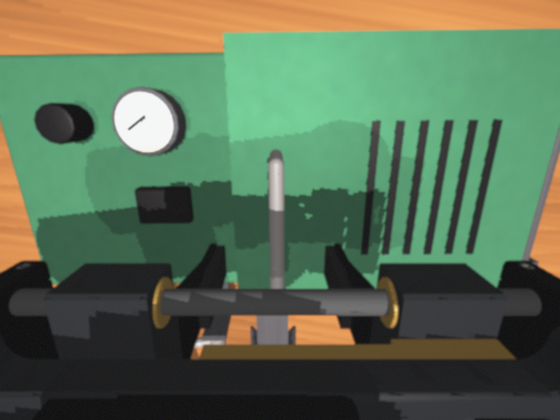

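The handle, around column 277, is centred between the fingers. Next I go down and grip.

Request:
servo_tool(
  targets=[
    [0.1,0,-0.8,0,60],
    [0.1,0,-1.5,0,60],
    [0.1,0,-1.5,0,40],
    [0.1,0,-1.5,0,10],
    [0.1,0,-1.5,0,0],
  ],
)

```text
time_s: 2.23
tcp_pos: [0.6285, 0.009, 0.1516]
ee_rot: [[0.988, 0.152, 0.003], [0.152, -0.988, -0.0], [0.003, 0.001, -1.0]]
wrist_force: [0.8, 0.3, 0.3]
gripper_width: 0.54
gripper_force: 0.0
```

Request:
servo_tool(
  targets=[
    [0,0,0,0,0],
    [0,0,0,0,0],
    [0,0,0,0,0],
    [0,0,0,0,0],
    [0,0,0,0,0],
  ],
)

```text
time_s: 2.65
tcp_pos: [0.6274, 0.0086, 0.15]
ee_rot: [[0.989, 0.151, 0.001], [0.151, -0.989, 0.0], [0.001, -0.0, -1.0]]
wrist_force: [0.2, 1.1, 0.3]
gripper_width: 0.167
gripper_force: 0.0
```

Request:
servo_tool(
  targets=[
    [0,0,-0.1,0,0],
    [0,0,-0.1,0,0],
    [0,0,-0.1,0,0],
    [0,0,-0.1,0,0],
    [0,0,-0.1,0,0],
  ],
)

```text
time_s: 3.07
tcp_pos: [0.6281, 0.0073, 0.1489]
ee_rot: [[0.988, 0.151, 0.002], [0.151, -0.988, -0.002], [0.002, 0.002, -1.0]]
wrist_force: [-1.5, -2.5, 8.6]
gripper_width: 0.101
gripper_force: 30.0
```

Run:
```python
from h import *
P=np.load('P.npy');w=lambda th:world(P,hoodp(th,.215,.049))/.03
d=.055
for k in range(5):
    print([np.round(w(d*(5*k+i))-w(d*5*k),2).tolist() for i in range(1,6)])
```

```text
[[0.02, -0.1, 0.39], [0.03, -0.22, 0.78], [0.06, -0.36, 1.15], [0.08, -0.52, 1.52], [0.11, -0.7, 1.88]]
[[0.03, -0.2, 0.35], [0.06, -0.42, 0.69], [0.1, -0.66, 1.01], [0.14, -0.91, 1.32], [0.18, -1.18, 1.62]]
[[0.04, -0.29, 0.28], [0.09, -0.59, 0.55], [0.14, -0.9, 0.79], [0.19, -1.23, 1.02], [0.24, -1.57, 1.23]]
[[0.05, -0.35, 0.19], [0.11, -0.71, 0.36], [0.17, -1.08, 0.52], [0.23, -1.46, 0.65], [0.28, -1.85, 0.76]]
[[0.06, -0.39, 0.09], [0.12, -0.78, 0.15], [0.18, -1.18, 0.2], [0.24, -1.58, 0.22], [0.31, -1.98, 0.22]]
```

Request:
servo_tool(
  targets=[
    [0.02,-0.1,0.39,0,0],
    [0.03,-0.22,0.78,0,0],
    [0.06,-0.36,1.15,0,0],
    [0.08,-0.52,1.52,0,0],
    [0.11,-0.7,1.88,0,0],
  ],
)

```text
time_s: 3.48
tcp_pos: [0.6308, -0.0107, 0.2002]
ee_rot: [[0.989, 0.15, -0.001], [0.15, -0.989, 0.004], [-0.0, -0.004, -1.0]]
wrist_force: [3.9, 5.1, -9.4]
gripper_width: 0.103
gripper_force: 30.0
```

Request:
servo_tool(
  targets=[
    [0.03,-0.2,0.35,0,0],
    [0.06,-0.42,0.69,0,0],
    [0.1,-0.66,1.01,0,0],
    [0.14,-0.91,1.32,0,0],
    [0.18,-1.18,1.62,0,0],
  ],
)

```text
time_s: 3.9
tcp_pos: [0.6362, -0.0436, 0.2499]
ee_rot: [[0.988, 0.152, -0.001], [0.152, -0.988, 0.007], [0.001, -0.007, -1.0]]
wrist_force: [-0.4, 12.5, -1.8]
gripper_width: 0.099
gripper_force: 30.0
```

Request:
servo_tool(
  targets=[
    [0.04,-0.29,0.28,0,0],
    [0.09,-0.59,0.55,0,0],
    [0.14,-0.9,0.79,0,0],
    [0.19,-1.23,1.02,0,0],
    [0.24,-1.57,1.23,0,0],
  ],
)

```text
time_s: 4.32
tcp_pos: [0.6436, -0.09, 0.2903]
ee_rot: [[0.988, 0.154, 0.003], [0.154, -0.988, 0.008], [0.004, -0.007, -1.0]]
wrist_force: [-3.4, 14.1, 8.8]
gripper_width: 0.103
gripper_force: 30.0
```

Request:
servo_tool(
  targets=[
    [0.05,-0.35,0.19,0,0],
    [0.11,-0.71,0.36,0,0],
    [0.17,-1.08,0.52,0,0],
    [0.23,-1.46,0.65,0,0],
    [0.28,-1.85,0.76,0,0],
  ],
)

```text
time_s: 4.73
tcp_pos: [0.6528, -0.1474, 0.3162]
ee_rot: [[0.988, 0.154, 0.008], [0.154, -0.988, 0.003], [0.008, -0.002, -1.0]]
wrist_force: [-1.8, 10.0, 10.1]
gripper_width: 0.102
gripper_force: 30.0
```

Request:
servo_tool(
  targets=[
    [0.06,-0.39,0.09,0,0],
    [0.12,-0.78,0.15,0,0],
    [0.18,-1.18,0.2,0,0],
    [0.24,-1.58,0.22,0,0],
    [0.26,-1.7,0.22,0,0],
  ],
)

```text
time_s: 5.15
tcp_pos: [0.6615, -0.2018, 0.3227]
ee_rot: [[0.988, 0.151, 0.01], [0.152, -0.988, -0.001], [0.01, 0.003, -1.0]]
wrist_force: [-0.0, 5.2, 12.7]
gripper_width: 0.102
gripper_force: 30.0
```

```bash
cat >> h.py <<'E'
def hood_from_handle(P,p):
    a=P[2];d=np.asarray(p[:2])-P[:2];y=-np.sin(a)*d[0]+np.cos(a)*d[1]+.22;z=p[2]-.1
    return np.arctan2(z,y)-np.arctan2(.049,.215),np.hypot(y,z),np.hypot(.215,.049)
E
python3 - <<'E'
from station import r
from h import *
P=np.load('P.npy');s=r.sense();p=s['tcp_pos']+[0,0,.002];print(p,hood_from_handle(P,p),s['wrist_force'])
E
```

```text
[ 0.66151225 -0.20178223  0.32474155] (np.float64(1.3302950653271512), np.float64(0.22477185198598207), np.float64(0.22051303816327958)) [-6.04076698e-04  5.20536545e+00  1.26524055e+01]
```

Request:
servo_tool(
  targets=[
    [0,0,0,0,15],
    [0,0,0,0,30],
    [0,0,0,0,30],
    [0,0,0,0,30],
    [0,0,0,0,30],
  ],
)

```text
time_s: 5.57
tcp_pos: [0.6592, -0.2013, 0.3169]
ee_rot: [[0.989, 0.151, -0.002], [0.151, -0.989, 0.0], [-0.002, -0.0, -1.0]]
wrist_force: [0.1, -0.2, -0.0]
gripper_width: 0.327
gripper_force: 0.0
```

Request:
servo_tool(
  targets=[
    [0,0,0.2,0,30],
    [0,0,0.7,0,30],
    [0,0,1.3,0,30],
    [0,0,2.1,0,30],
    [0,0,3.0,0,30],
  ],
)

```text
time_s: 5.98
tcp_pos: [0.659, -0.2013, 0.408]
ee_rot: [[0.989, 0.151, -0.003], [0.151, -0.989, 0.0], [-0.002, -0.001, -1.0]]
wrist_force: [-0.1, 0.8, -0.0]
gripper_width: 0.342
gripper_force: 0.0
```

Run:
```python
from station import r
from h import *
c=r.capture("scene");cv2.imwrite("pics/s2.png",c['pixels'][...,::-1])
np.savez("pics/scene2.npz",**c)
print(r.sense()['tcp_pos'])
P=np.load('P.npy')
for th in(1.2,1.3,1.4):print(th,[proj(c,world(P,hoodp(th,.25,.004,x))) for x in(-.114,.114)])
```

```text
[ 0.66029376 -0.20244796  0.41551122]
1.2 [array([231.70093491, 154.95920477]), array([224.1783639 , 227.42647729])]
1.3 [array([222.24408666, 152.64965877]), array([213.14764558, 225.26168628])]
1.4 [array([212.5196071 , 150.99576299]), array([201.8077206 , 223.69562983])]
```

View pics/s2.png

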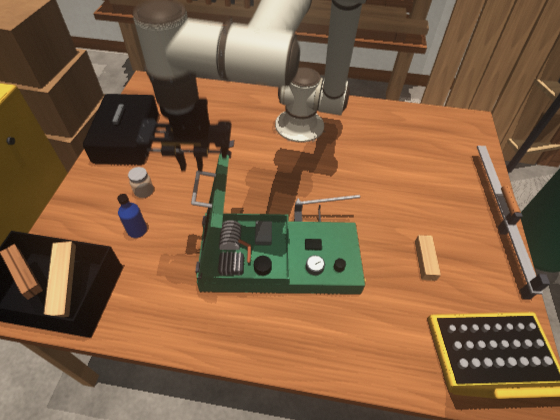

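The scene view shows the hood standing open, its free edge from about (226,155) to (212,225), at roughly 1.28 rad and staying there. The rod is still down. I go over to the rod, turning -90°.

Request:
servo_tool(
  targets=[
    [-0.4,0.8,0,-0.1,50],
    [-0.9,1.7,0,-0.2,50],
    [-1.4,2.6,0,-0.31,50],
    [-1.9,3.5,0,-0.42,50],
    [-2.4,4.5,0,-0.53,50],
  ],
)

```text
time_s: 6.45
tcp_pos: [0.5866, -0.0657, 0.408]
ee_rot: [[0.927, -0.376, 0.0], [-0.376, -0.927, -0.0], [0.0, 0.0, -1.0]]
wrist_force: [-0.6, 0.5, 0.9]
gripper_width: 0.56
gripper_force: 0.0
```

Request:
servo_tool(
  targets=[
    [-0.5,0.9,-0.2,-0.1,50],
    [-1.0,1.8,-0.5,-0.21,50],
    [-1.5,2.7,-1.0,-0.32,50],
    [-2.0,3.6,-1.5,-0.43,50],
    [-2.4,4.5,-2.0,-0.53,50],
  ],
)

```text
time_s: 6.87
tcp_pos: [0.5142, 0.0696, 0.348]
ee_rot: [[0.611, -0.792, 0.001], [-0.792, -0.611, 0.001], [0.0, -0.001, -1.0]]
wrist_force: [0.3, -0.7, -0.9]
gripper_width: 0.578
gripper_force: 0.0
```

Request:
servo_tool(
  targets=[
    [-0.5,0.9,-0.5,-0.1,50],
    [-1.0,1.8,-1.3,-0.21,50],
    [-1.5,2.7,-2.1,-0.32,50],
    [-2.0,3.6,-2.9,-0.43,50],
    [-2.4,4.5,-3.6,-0.51,50],
  ],
)

```text
time_s: 7.28
tcp_pos: [0.442, 0.2044, 0.2391]
ee_rot: [[0.147, -0.989, 0.0], [-0.989, -0.147, 0.0], [-0.0, -0.0, -1.0]]
wrist_force: [0.2, 1.1, -0.3]
gripper_width: 0.574
gripper_force: 0.0
```

Request:
servo_tool(
  targets=[
    [0,0,0,0,50],
    [0,0,-0.6,0,50],
    [0,0,-1.2,0,50],
    [0,0,-1.7,0,50],
    [0,0,-1.7,0,50],
  ],
)

```text
time_s: 7.7
tcp_pos: [0.4421, 0.2025, 0.1865]
ee_rot: [[0.151, -0.988, -0.005], [-0.988, -0.151, -0.003], [0.003, 0.005, -1.0]]
wrist_force: [-0.2, -0.5, 0.1]
gripper_width: 0.571
gripper_force: 0.0
```

Run:
```python
from station import r
from h import *
for n in("wrist","top"):
    c=r.capture(n);cv2.imwrite(f"pics/{n}3.png",c['pixels'][...,::-1])
s=r.sense();print(s['tcp_pos'],s['joints'],s['ee_rot'][:,1])
```

```text
[0.44392246 0.20350003 0.1893689 ] [ 4.37508902e+01  1.13818628e+01 -2.25843660e+01  4.39881630e-02
 -5.60303870e+01 -3.50452186e+01] [-9.88413792e-01 -1.51782755e-01 -4.13873044e-04]
```

View pics/wrist3.png

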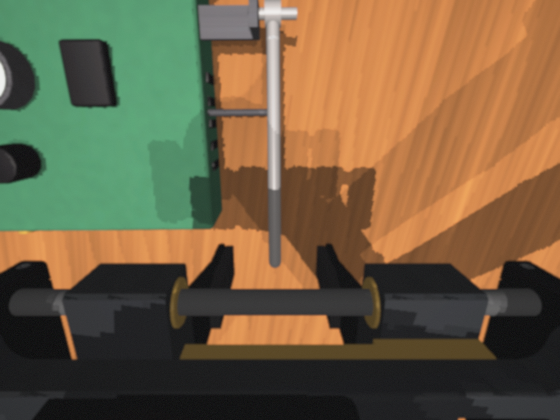

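The rod is centred between the fingers, at column 275, with its tip near (275,265). I check its angle against the wrist calibration.

Run:
```python
from station import r
from h import *
P=np.load('P.npy');c=r.capture("wrist")
for ph in(.1,.187,.25):print(ph,proj(c,world(P,rodp(ph,.196))),proj(c,world(P,rodp(ph,.16))),proj(c,world(P,rodp(ph,0))))
for z in(.12,.103):print(proj(c,np.r_[r.sense()['tcp_pos'][:2],z]))
```

```text
0.1 [275.40530962 257.22450255] [275.39505311 218.33907931] [275.34124891  14.35173684]
0.187 [275.42177152 263.79552362] [275.4081559  221.61692513] [275.34124891  14.35173684]
0.25 [275.43480448 268.0211011 ] [275.41830819 223.29256667] [275.34124891  14.35173684]
[273.87685357 228.92443663]
[273.96006948 221.43467991]
```

Request:
servo_tool(
  targets=[
    [0,0,-0.8,0,50],
    [0,0,-1.6,0,50],
    [0,0,-2.4,0,50],
    [0,0,-2.85,0,50],
    [0,0,-2.85,0,20],
  ],
)

```text
time_s: 8.27
tcp_pos: [0.4427, 0.2027, 0.1019]
ee_rot: [[0.151, -0.989, -0.003], [-0.989, -0.151, -0.002], [0.002, 0.003, -1.0]]
wrist_force: [-0.3, -1.1, -0.2]
gripper_width: 0.548
gripper_force: 0.0
```

Request:
servo_tool(
  targets=[
    [0,0,0,0,0],
    [0,0,0,0,0],
    [0,0,0,0,0],
    [0,0,0,0,0],
    [0,0,0,0,0],
  ],
)

```text
time_s: 8.68
tcp_pos: [0.4439, 0.2039, 0.1043]
ee_rot: [[0.151, -0.988, 0.002], [-0.988, -0.151, 0.001], [-0.001, -0.002, -1.0]]
wrist_force: [-0.3, -0.7, -0.4]
gripper_width: 0.206
gripper_force: 0.0
```

Request:
servo_tool(
  targets=[
    [0,0,0,0,0],
    [0,0,0,0,0],
    [0,0,0,0,0],
    [0,0,0,0,0],
    [0,0,0,0,0],
  ],
)

```text
time_s: 9.1
tcp_pos: [0.4421, 0.2035, 0.1031]
ee_rot: [[0.151, -0.989, -0.002], [-0.989, -0.151, -0.0], [-0.0, 0.002, -1.0]]
wrist_force: [-4.8, 3.2, 0.9]
gripper_width: 0.093
gripper_force: 29.9
```

Run:
```python
from station import r
from h import *
P=np.load('P.npy');s=r.sense();print(s['tcp_pos'],s['gripper_width'])
p=s['tcp_pos']+[0,0,.002];a=P[2];d=p[:2]-P[:2];q=(np.cos(a)*d[0]+np.sin(a)*d[1],-np.sin(a)*d[0]+np.cos(a)*d[1]-.06,p[2]-.075)
l=np.hypot(q[1],q[2]);ph=np.arctan2(q[2],q[1]);print(q[0],l,ph)
st=np.linspace(ph,2.16,26);w=lambda t:world(P,rodp(t,l))/.03
for k in range(5):print([np.round(w(st[5*k+i])-w(st[5*k]),2).tolist() for i in range(1,6)])
```

```text
[0.44207808 0.20354058 0.10310681] 0.09298485358932379
-0.17101555024759157 0.1605904229455262 0.18859171602012031
[[0.01, -0.09, 0.41], [0.03, -0.22, 0.81], [0.06, -0.38, 1.2], [0.09, -0.56, 1.58], [0.12, -0.78, 1.94]]
[[0.04, -0.24, 0.34], [0.08, -0.51, 0.67], [0.12, -0.81, 0.97], [0.17, -1.12, 1.24], [0.22, -1.46, 1.49]]
[[0.05, -0.35, 0.22], [0.11, -0.73, 0.42], [0.17, -1.11, 0.58], [0.23, -1.51, 0.71], [0.3, -1.91, 0.81]]
[[0.06, -0.41, 0.07], [0.13, -0.83, 0.1], [0.19, -1.24, 0.1], [0.26, -1.66, 0.07], [0.32, -2.07, 0.0]]
[[0.06, -0.41, -0.1], [0.12, -0.8, -0.23], [0.18, -1.19, -0.39], [0.24, -1.56, -0.58], [0.3, -1.92, -0.8]]
```

Request:
servo_tool(
  targets=[
    [0.01,-0.09,0.41,0,0],
    [0.03,-0.22,0.81,0,0],
    [0.06,-0.38,1.2,0,0],
    [0.09,-0.56,1.58,0,0],
    [0.12,-0.78,1.94,0,0],
  ],
)

```text
time_s: 9.52
tcp_pos: [0.4458, 0.1793, 0.1613]
ee_rot: [[0.151, -0.988, -0.003], [-0.988, -0.151, -0.001], [0.001, 0.003, -1.0]]
wrist_force: [-0.1, -1.9, -5.3]
gripper_width: 0.09
gripper_force: 30.5
```

Request:
servo_tool(
  targets=[
    [0.04,-0.24,0.34,0,0],
    [0.08,-0.51,0.67,0,0],
    [0.12,-0.81,0.97,0,0],
    [0.17,-1.12,1.24,0,0],
    [0.22,-1.46,1.49,0,0],
  ],
)

```text
time_s: 9.93
tcp_pos: [0.4529, 0.1347, 0.2053]
ee_rot: [[0.151, -0.989, -0.003], [-0.989, -0.151, -0.001], [0.001, 0.003, -1.0]]
wrist_force: [4.2, -4.1, -15.8]
gripper_width: 0.101
gripper_force: 30.1
```

Request:
servo_tool(
  targets=[
    [0.05,-0.35,0.22,0,0],
    [0.11,-0.73,0.42,0,0],
    [0.17,-1.11,0.58,0,0],
    [0.23,-1.51,0.71,0,0],
    [0.3,-1.91,0.81,0,0],
  ],
)

```text
time_s: 10.35
tcp_pos: [0.462, 0.0785, 0.23]
ee_rot: [[0.151, -0.989, -0.002], [-0.989, -0.151, 0.002], [-0.002, 0.002, -1.0]]
wrist_force: [0.1, 1.3, -12.8]
gripper_width: 0.105
gripper_force: 30.0
```

Request:
servo_tool(
  targets=[
    [0.06,-0.41,0.07,0,0],
    [0.13,-0.83,0.1,0,0],
    [0.19,-1.24,0.1,0,0],
    [0.26,-1.66,0.07,0,0],
    [0.32,-2.07,0.0,0,0],
  ],
)

```text
time_s: 10.77
tcp_pos: [0.4719, 0.0168, 0.2322]
ee_rot: [[0.151, -0.988, -0.0], [-0.988, -0.151, 0.002], [-0.002, -0.0, -1.0]]
wrist_force: [-4.0, 2.3, 0.0]
gripper_width: 0.106
gripper_force: 30.0
```

Request:
servo_tool(
  targets=[
    [0.06,-0.41,-0.1,0,0],
    [0.12,-0.8,-0.23,0,0],
    [0.18,-1.19,-0.39,0,0],
    [0.24,-1.56,-0.58,0,0],
    [0.3,-1.92,-0.8,0,0],
  ],
)

```text
time_s: 11.18
tcp_pos: [0.4819, -0.043, 0.211]
ee_rot: [[0.153, -0.988, 0.003], [-0.988, -0.153, -0.003], [0.004, -0.002, -1.0]]
wrist_force: [-6.6, -6.1, 11.0]
gripper_width: 0.102
gripper_force: 30.0
```

```bash
cat >> h.py <<'E'
def rod_from(P,p):
    a=P[2];d=p[:2]-P[:2];y=-np.sin(a)*d[0]+np.cos(a)*d[1]-.06;z=p[2]-.075
    return np.arctan2(z,y),np.hypot(y,z),np.cos(a)*d[0]+np.sin(a)*d[1]
E
python3 - <<'E'
from station import r
from h import *
P=np.load('P.npy');c=r.capture("scene");cv2.imwrite("pics/s4.png",c['pixels'][...,::-1]);np.savez("pics/s4.npz",**c)
s=r.sense();print(s['tcp_pos'],rod_from(P,s['tcp_pos']+[0,0,.002]))
E
```

```text
[ 0.48200985 -0.04445374  0.21017212] (np.float64(2.1687862723422997), np.float64(0.16597372288636328), np.float64(-0.16938038149204815))
```

Request:
servo_tool(
  targets=[
    [0,0,0,0,30],
    [0,0,0,0,50],
    [0,0,0,0,50],
    [0,0,0,0,50],
    [0,0,0,0,50],
  ],
)

```text
time_s: 11.65
tcp_pos: [0.4817, -0.0403, 0.2071]
ee_rot: [[0.152, -0.988, 0.001], [-0.988, -0.152, 0.0], [-0.0, -0.001, -1.0]]
wrist_force: [-0.3, 0.2, 0.1]
gripper_width: 0.391
gripper_force: 0.0
```

Request:
servo_tool(
  targets=[
    [0,0,0.5,0,50],
    [0,0,1.2,0,50],
    [0,0,2.2,0,50],
    [0,0,3.2,0,50],
    [0,0,4.2,0,50],
  ],
)

```text
time_s: 12.07
tcp_pos: [0.4811, -0.0404, 0.334]
ee_rot: [[0.152, -0.988, -0.0], [-0.988, -0.152, -0.0], [0.0, 0.0, -1.0]]
wrist_force: [0.6, -0.0, -0.8]
gripper_width: 0.572
gripper_force: 0.0
```

Request:
servo_tool(
  targets=[
    [0,0.4,0.8,0.1,40],
    [0,0.8,1.6,0.21,30],
    [0,1.0,2.4,0.32,30],
    [0,1.0,2.8,0.43,30],
    [0,1.0,2.8,0.53,30],
  ],
)

```text
time_s: 12.48
tcp_pos: [0.4824, -0.0099, 0.4203]
ee_rot: [[0.636, -0.772, 0.007], [-0.772, -0.636, 0.001], [0.004, -0.006, -1.0]]
wrist_force: [0.5, -0.1, 0.3]
gripper_width: 0.359
gripper_force: 0.0
```

Run:
```python
from station import r
from h import *
P=np.load('P.npy');print(r.sense()['tcp_pos'])
out=[]
for n in("scene","top"):
    c=r.capture(n);np.savez(f"pics/{n}5.npz",**c)
    u,v=proj(c,world(P,rodp(2.16,.1))).astype(int);x0,y0=u-60,v-50;print(n,x0,y0)
    for ph in(2.06,2.16,2.26):print(ph,np.round((proj(c,world(P,rodp(ph,.196)))-[x0,y0]+.375)*4,0))
    for th in(1.2,1.3,1.4):print(th,[np.round((proj(c,world(P,hoodp(th,.25,.004,x)))-[x0,y0]+.375)*4) for x in(-.114,.114)])
    out.append(cv2.resize(c['pixels'][y0:y0+120,x0-20:x0+100,::-1],(400,400),interpolation=cv2.INTER_CUBIC) if 0 else cv2.resize(c['pixels'][y0:y0+130,x0:x0+100,::-1],None,fx=4,fy=4,interpolation=cv2.INTER_CUBIC))
cv2.imwrite("pics/c5.png",np.hstack(out))
```

```text
[ 0.48242496 -0.00993214  0.42030224]
scene 221 134
2.06 [199. 120.]
2.16 [176. 129.]
2.26 [154. 140.]
1.2 [array([44., 85.]), array([ 14., 375.])]
1.3 [array([ 6., 76.]), array([-30., 367.])]
1.4 [array([-32.,  69.]), array([-75., 360.])]
top 210 184
2.06 [299. 184.]
2.16 [325. 182.]
2.26 [349. 180.]
1.2 [array([456.,  55.]), array([ 400., -312.])]
1.3 [array([497.,  47.]), array([ 440., -322.])]
1.4 [array([539.,  40.]), array([ 481., -330.])]
```

View pics/c5.png

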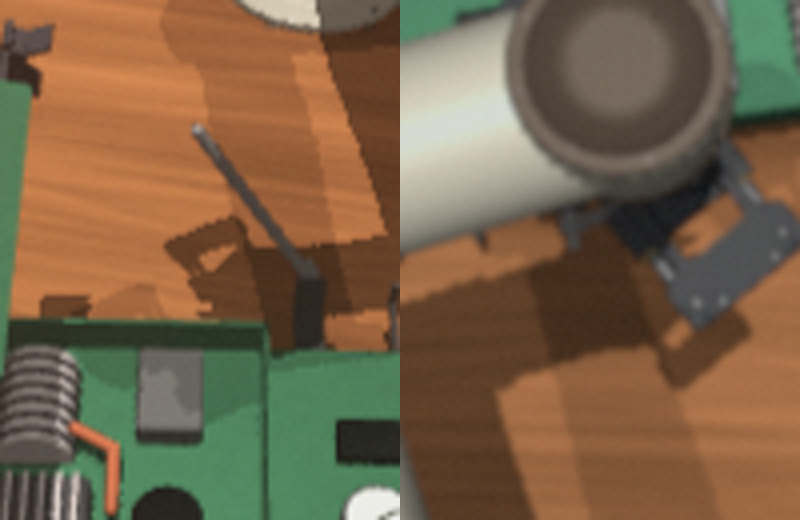

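The left half (scene crop) shows the rod end at about (196,128) and its pivot near (312,268). The arm hides the rod in the right half. The rod seems to lean about 0.1 rad too little, so I measure it properly.

Run:
```python
from station import r
from h import *
P=np.load('P.npy')
c=np.load("pics/scene5.npz");f=lambda ph,l:(proj(c,world(P,rodp(ph,l)))-[221,134]+.375)*4
print('pivot',f(0,0))
g=cv2.cvtColor(c['pixels'],cv2.COLOR_RGB2HSV);cr=cv2.resize(g[134:264,221:321],None,fx=4,fy=4,interpolation=cv2.INTER_CUBIC)
m=((cr[...,1]<90)).astype(np.uint8);m[:115]=0;m[265:]=0;m[:,:185]=0;m[:,330:]=0
ys,xs=np.nonzero(m)
k,l,st,ce=cv2.connectedComponentsWithStats(m);i=1+st[1:,4].argmax();ys,xs=np.nonzero(l==i)
pts=np.c_[xs,ys].astype(np.float32);v=cv2.fitLine(pts,cv2.DIST_HUBER,0,.01,.01).ravel();print('obs dir',np.degrees(np.arctan2(v[1],v[0])),v,st[i])
for ph in(2.0,2.04,2.08,2.12,2.16,2.2):
    d=f(ph,.03)-f(ph,.19);print(ph,np.degrees(np.arctan2(d[1],d[0])),f(ph,.196))
```

```text
pivot [309.84359521 274.07158687]
obs dir 52.492783 [  0.6088613   0.7932767 247.01344   195.3426   ] [ 192  125  122  140 1725]
2.0 58.91555492526861 [214.15601917 115.35107023]
2.04 55.8007609169704 [204.12000096 118.49959791]
2.08 52.794501069349266 [194.32511673 121.91193799]
2.12 49.897772118779315 [184.79095326 125.57851981]
2.16 47.10993760095228 [175.53607608 129.48920212]
2.2 44.429016873329516 [166.57798074 133.63332705]
```

Request:
servo_tool(
  targets=[
    [-0.1,-0.65,-0.5,-0.1,50],
    [-0.1,-0.65,-1.2,-0.21,50],
    [-0.1,-0.65,-1.9,-0.32,50],
    [-0.1,-0.65,-2.6,-0.43,50],
    [-0.1,-0.65,-3.2,-0.53,50],
  ],
)

```text
time_s: 13.0
tcp_pos: [0.4774, -0.0302, 0.3184]
ee_rot: [[0.143, -0.99, -0.003], [-0.99, -0.143, -0.0], [-0.0, 0.003, -1.0]]
wrist_force: [-0.4, -0.0, -0.4]
gripper_width: 0.562
gripper_force: 0.0
```

Request:
servo_tool(
  targets=[
    [0,0,-0.9,0,50],
    [0,0,-1.8,0,50],
    [0,0,-2.7,0,50],
    [0,0,-3.4,0,50],
    [0,0,-3.7,0,40],
  ],
)

```text
time_s: 13.42
tcp_pos: [0.4759, -0.0304, 0.2059]
ee_rot: [[0.149, -0.989, -0.007], [-0.989, -0.149, -0.001], [-0.0, 0.007, -1.0]]
wrist_force: [0.4, 0.1, -0.1]
gripper_width: 0.549
gripper_force: 0.0
```

Request:
servo_tool(
  targets=[
    [0,0,0,0,0],
    [0,0,0,0,0],
    [0,0,0,0,0],
    [0,0,0,0,0],
    [0,0,0,0,0],
  ],
)

```text
time_s: 13.83
tcp_pos: [0.4789, -0.03, 0.2108]
ee_rot: [[0.151, -0.988, 0.003], [-0.989, -0.151, 0.001], [-0.0, -0.003, -1.0]]
wrist_force: [0.2, 0.0, -1.0]
gripper_width: 0.205
gripper_force: 0.0
```

Request:
servo_tool(
  targets=[
    [0,0,0,0,0],
    [0,0,0,0,0],
    [0,0,0,0,0],
    [0,0,0,0,0],
    [0,0,0,0,0],
  ],
)

```text
time_s: 14.25
tcp_pos: [0.4793, -0.0301, 0.2103]
ee_rot: [[0.152, -0.988, 0.003], [-0.988, -0.152, -0.0], [0.0, -0.003, -1.0]]
wrist_force: [2.5, 0.2, 3.0]
gripper_width: 0.101
gripper_force: 30.0
```

Request:
servo_tool(
  targets=[
    [0.02,-0.1,-0.05,0,0],
    [0.03,-0.2,-0.12,0,0],
    [0.05,-0.3,-0.19,0,0],
    [0.06,-0.41,-0.26,0,0],
    [0.06,-0.41,-0.26,0,0],
  ],
)

```text
time_s: 14.67
tcp_pos: [0.4813, -0.043, 0.2021]
ee_rot: [[0.151, -0.988, 0.003], [-0.989, -0.151, -0.0], [0.001, -0.003, -1.0]]
wrist_force: [4.8, -0.7, 3.8]
gripper_width: 0.102
gripper_force: 29.8
```

Request:
servo_tool(
  targets=[
    [0,0,0,0,10],
    [0,0,0,0,30],
    [0,0,0,0,50],
    [0,0,0,0,50],
    [0,0,0,0,50],
  ],
)

```text
time_s: 15.08
tcp_pos: [0.4783, -0.0426, 0.2005]
ee_rot: [[0.151, -0.989, -0.005], [-0.989, -0.151, -0.0], [-0.0, 0.005, -1.0]]
wrist_force: [-0.6, -0.2, 0.4]
gripper_width: 0.332
gripper_force: 0.0
```

Request:
servo_tool(
  targets=[
    [0,0,0.5,0,50],
    [0,0,1.2,0,50],
    [0,0,2.2,0,50],
    [0,0,3.2,0,50],
    [0,0,4.2,0,50],
  ],
)

```text
time_s: 15.5
tcp_pos: [0.4787, -0.0425, 0.3282]
ee_rot: [[0.151, -0.988, -0.004], [-0.988, -0.151, -0.0], [-0.0, 0.004, -1.0]]
wrist_force: [0.2, -0.0, -0.5]
gripper_width: 0.559
gripper_force: 0.0
```

```bash
cat > rodm.py <<'E'
from station import r
from h import *
P=np.load('P.npy')
c=r.capture("scene");cv2.imwrite("pics/rod.png",c['pixels'][...,::-1])
f=lambda ph,l:(proj(c,world(P,rodp(ph,l)))-[221,134]+.375)*4
g=cv2.cvtColor(c['pixels'],cv2.COLOR_RGB2HSV);cr=cv2.resize(g[134:264,221:321],None,fx=4,fy=4,interpolation=cv2.INTER_CUBIC)
m=((cr[...,1]<90)).astype(np.uint8);m[:115]=0;m[265:]=0;m[:,:150]=0;m[:,330:]=0
k,l,st,ce=cv2.connectedComponentsWithStats(m);i=1+st[1:,4].argmax();ys,xs=np.nonzero(l==i)
v=cv2.fitLine(np.c_[xs,ys].astype(np.float32),cv2.DIST_HUBER,0,.01,.01).ravel();ang=np.degrees(np.arctan2(v[1],v[0]))
phs=np.arange(1.9,2.4,.01);an=[np.degrees(np.arctan2(*(f(p,.03)-f(p,.19))[::-1])) for p in phs]
print('phi',np.interp(-ang,-np.array(an),phs),v,st[i],r.sense()['tcp_pos'])
E
python3 rodm.py
```

```text
phi 2.187845914229782 [  0.704225     0.70997685 236.74551    202.26028   ] [ 172  136  144  129 1848] [ 0.48190626 -0.04287621  0.33517333]
```

The rod now reads about 2.17 to 2.19, close enough. I go to hover over the handle.

Request:
servo_tool(
  targets=[
    [0,0,0.8,0.12,34],
    [0,0,1.8,0.24,34],
    [0.2,-0.2,2.8,0.36,34],
    [0.8,-0.7,2.8,0.48,34],
    [1.5,-1.3,2.8,0.6,34],
  ],
)

```text
time_s: 15.97
tcp_pos: [0.5249, -0.0812, 0.4141]
ee_rot: [[0.689, -0.725, 0.004], [-0.725, -0.689, 0.001], [0.002, -0.004, -1.0]]
wrist_force: [0.5, 1.0, -0.6]
gripper_width: 0.404
gripper_force: 0.0
```

Request:
servo_tool(
  targets=[
    [0.8,-0.7,0,0.12,34],
    [1.6,-1.4,0,0.24,34],
    [2.4,-2.1,0,0.36,34],
    [3.2,-2.7,0,0.48,34],
    [3.8,-3.2,0,0.6,34],
  ],
)

```text
time_s: 16.38
tcp_pos: [0.6399, -0.1786, 0.4094]
ee_rot: [[0.977, -0.212, -0.004], [-0.212, -0.977, 0.001], [-0.004, 0.0, -1.0]]
wrist_force: [0.0, -0.2, -0.7]
gripper_width: 0.393
gripper_force: 0.0
```

Request:
servo_tool(
  targets=[
    [0.3,-0.2,0,0.12,34],
    [0.5,-0.4,0,0.24,34],
    [0.5,-0.4,0,0.37,34],
    [0.5,-0.4,0,0.37,34],
    [0.5,-0.4,0,0.37,34],
  ],
)

```text
time_s: 16.8
tcp_pos: [0.6538, -0.1893, 0.4106]
ee_rot: [[0.989, 0.148, -0.003], [0.148, -0.989, 0.001], [-0.002, -0.001, -1.0]]
wrist_force: [-0.3, 0.6, -0.0]
gripper_width: 0.392
gripper_force: 0.0
```

Run:
```python
from station import r
from h import *
P=np.load('P.npy');c=r.capture("wrist");cv2.imwrite("pics/w6.png",c['pixels'][...,::-1]);s=r.sense();print(s['tcp_pos'],s['ee_rot'][:,1],s['gripper_width'],s['joints'])
for th in(1.15,1.2,1.25,1.3,1.35):print(th,[np.round(proj(c,world(P,hoodp(th,.215,.049,x)))) for x in(-.02,.03)],np.round(proj(c,world(P,hoodp(th,.25,.004,.114)))))
print(proj(c,s['tcp_pos']-[0,0,.1]))
```

```text
[ 0.65370975 -0.18919158  0.41111911] [ 1.47953408e-01 -9.88994162e-01 -5.80410324e-04] 0.3896818357181466 [-2.56722587e+00  2.52769106e+01  2.92479836e+01 -1.56711856e-02
 -9.40643268e+01  1.01074497e+02]
1.15 [array([244., 215.]), array([242., 157.])] [153.  34.]
1.2 [array([257., 216.]), array([255., 157.])] [168.  32.]
1.25 [array([270., 216.]), array([269., 157.])] [184.  31.]
1.3 [array([283., 217.]), array([283., 157.])] [201.  29.]
1.35 [array([296., 217.]), array([297., 157.])] [220.  28.]
[274.46545365 215.16122318]
```

View pics/w6.png

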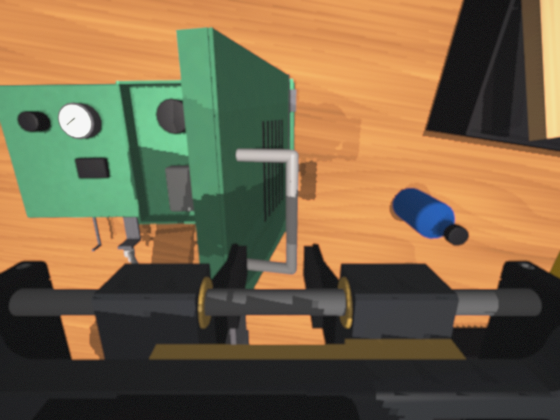

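The wrist view shows the handle bar at column 292 and the far lid corner at (211,30), so the hood stands at about 1.33 rad. I shift 13 mm in -y, then go down and grip.

Request:
servo_tool(
  targets=[
    [0.1,-0.45,0,0,34],
    [0.1,-0.45,-0.6,0,34],
    [0.1,-0.45,-1.3,0,34],
    [0.1,-0.45,-2.0,0,34],
    [0.1,-0.45,-2.6,0,34],
  ],
)

```text
time_s: 17.27
tcp_pos: [0.6565, -0.2033, 0.3325]
ee_rot: [[0.989, 0.149, -0.001], [0.149, -0.989, 0.0], [-0.001, -0.001, -1.0]]
wrist_force: [-0.0, 0.1, 0.1]
gripper_width: 0.393
gripper_force: 0.0
```

Request:
servo_tool(
  targets=[
    [0,0,-0.5,0,34],
    [0,0,-0.5,0,15],
    [0,0,-0.5,0,0],
    [0,0,-0.5,0,0],
    [0,0,-0.5,0,0],
  ],
)

```text
time_s: 17.68
tcp_pos: [0.6576, -0.2032, 0.3207]
ee_rot: [[0.989, 0.15, 0.003], [0.15, -0.989, -0.001], [0.003, 0.001, -1.0]]
wrist_force: [-0.0, 0.1, 0.0]
gripper_width: 0.173
gripper_force: 0.0
```

Request:
servo_tool(
  targets=[
    [0,0,0,0,0],
    [0,0,0,0,0],
    [0,0,0,0,0],
    [0,0,0,0,0],
    [0,0,0,0,0],
  ],
)

```text
time_s: 18.1
tcp_pos: [0.6575, -0.203, 0.3203]
ee_rot: [[0.989, 0.151, 0.003], [0.151, -0.989, -0.001], [0.003, 0.001, -1.0]]
wrist_force: [0.7, 1.8, 5.9]
gripper_width: 0.107
gripper_force: 30.0
```

Run:
```python
from station import r
from h import *
P=np.load('P.npy');s=r.sense();p=s['tcp_pos']+[0,0,.002];print(p,hood_from_handle(P,p),s['wrist_force'],s['gripper_force'])
th0=hood_from_handle(P,p)[0];w=lambda th:world(P,hoodp(th,.215,.049))/.03
st=np.linspace(th0,.74,31)
for k in range(6):print([np.round(w(st[5*k+i])-w(st[5*k]),2).tolist() for i in range(1,6)])
```

```text
[ 0.65747824 -0.20300638  0.3223458 ] (np.float64(1.3327911818721305), np.float64(0.2223673578295116), np.float64(0.22051303816327958)) [0.68159652 1.79947129 5.91038952] 29.99633699655533
[[-0.02, 0.14, -0.0], [-0.04, 0.29, -0.01], [-0.07, 0.43, -0.02], [-0.09, 0.57, -0.03], [-0.11, 0.72, -0.05]]
[[-0.02, 0.14, -0.02], [-0.04, 0.28, -0.04], [-0.07, 0.43, -0.06], [-0.09, 0.57, -0.09], [-0.11, 0.71, -0.12]]
[[-0.02, 0.14, -0.03], [-0.04, 0.28, -0.07], [-0.06, 0.42, -0.1], [-0.09, 0.56, -0.14], [-0.11, 0.69, -0.19]]
[[-0.02, 0.14, -0.05], [-0.04, 0.27, -0.09], [-0.06, 0.41, -0.15], [-0.08, 0.54, -0.2], [-0.1, 0.67, -0.26]]
[[-0.02, 0.13, -0.06], [-0.04, 0.26, -0.12], [-0.06, 0.39, -0.19], [-0.08, 0.52, -0.25], [-0.1, 0.64, -0.32]]
[[-0.02, 0.12, -0.07], [-0.04, 0.25, -0.15], [-0.06, 0.37, -0.22], [-0.08, 0.49, -0.3], [-0.09, 0.61, -0.38]]
```

Request:
servo_tool(
  targets=[
    [-0.02,0.14,0,0,0],
    [-0.04,0.29,-0.01,0,0],
    [-0.07,0.43,-0.02,0,0],
    [-0.09,0.57,-0.03,0,0],
    [-0.11,0.72,-0.05,0,0],
  ],
)

```text
time_s: 18.52
tcp_pos: [0.6542, -0.182, 0.319]
ee_rot: [[0.989, 0.151, 0.003], [0.151, -0.989, -0.002], [0.003, 0.003, -1.0]]
wrist_force: [0.4, -0.6, 5.8]
gripper_width: 0.107
gripper_force: 30.0
```

Request:
servo_tool(
  targets=[
    [-0.02,0.14,-0.02,0,0],
    [-0.04,0.28,-0.04,0,0],
    [-0.07,0.43,-0.06,0,0],
    [-0.09,0.57,-0.09,0,0],
    [-0.11,0.71,-0.12,0,0],
  ],
)

```text
time_s: 18.93
tcp_pos: [0.6506, -0.16, 0.3149]
ee_rot: [[0.989, 0.151, 0.002], [0.151, -0.989, -0.001], [0.002, 0.001, -1.0]]
wrist_force: [-0.1, 0.8, 6.3]
gripper_width: 0.102
gripper_force: 30.0
```

Request:
servo_tool(
  targets=[
    [-0.02,0.14,-0.03,0,0],
    [-0.04,0.28,-0.07,0,0],
    [-0.06,0.42,-0.1,0,0],
    [-0.09,0.56,-0.14,0,0],
    [-0.11,0.69,-0.19,0,0],
  ],
)

```text
time_s: 19.35
tcp_pos: [0.6472, -0.1387, 0.3086]
ee_rot: [[0.989, 0.151, 0.001], [0.151, -0.989, -0.0], [0.001, 0.0, -1.0]]
wrist_force: [-0.8, 1.6, 6.2]
gripper_width: 0.105
gripper_force: 30.0
```

Request:
servo_tool(
  targets=[
    [-0.02,0.14,-0.05,0,0],
    [-0.04,0.27,-0.09,0,0],
    [-0.06,0.41,-0.15,0,0],
    [-0.08,0.54,-0.2,0,0],
    [-0.1,0.67,-0.26,0,0],
  ],
)

```text
time_s: 19.77
tcp_pos: [0.644, -0.1183, 0.3003]
ee_rot: [[0.989, 0.151, -0.0], [0.151, -0.989, 0.001], [0.0, -0.001, -1.0]]
wrist_force: [-1.7, 2.5, 6.4]
gripper_width: 0.106
gripper_force: 30.0
```

Request:
servo_tool(
  targets=[
    [-0.02,0.13,-0.06,0,0],
    [-0.04,0.26,-0.12,0,0],
    [-0.06,0.39,-0.19,0,0],
    [-0.08,0.52,-0.25,0,0],
    [-0.1,0.64,-0.32,0,0],
  ],
)

```text
time_s: 20.18
tcp_pos: [0.6409, -0.0992, 0.2901]
ee_rot: [[0.989, 0.151, -0.001], [0.151, -0.989, 0.001], [-0.001, -0.001, -1.0]]
wrist_force: [-1.1, 3.1, 4.0]
gripper_width: 0.101
gripper_force: 30.0
```

Run:
```python
from station import r
from h import *
P=np.load('P.npy');s=r.sense();p=s['tcp_pos']+[0,0,.002];print(p,hood_from_handle(P,p),s['wrist_force'])
c=r.capture("scene");o=proj(c,world(P,rodp(2.16)));x0,y0=int(o[0])-75,int(o[1])-60
print(x0,y0);cv2.imwrite("pics/s7.png",cv2.resize(c['pixels'][y0:y0+120,x0:x0+150,::-1],None,fx=5,fy=5,interpolation=cv2.INTER_CUBIC))
```

```text
[ 0.64087827 -0.0991671   0.29214126] (np.float64(0.8336424790153512), np.float64(0.2205377864721792), np.float64(0.22051303816327958)) [-1.05453962  3.05602084  4.04155482]
190 107
```

View pics/s7.png

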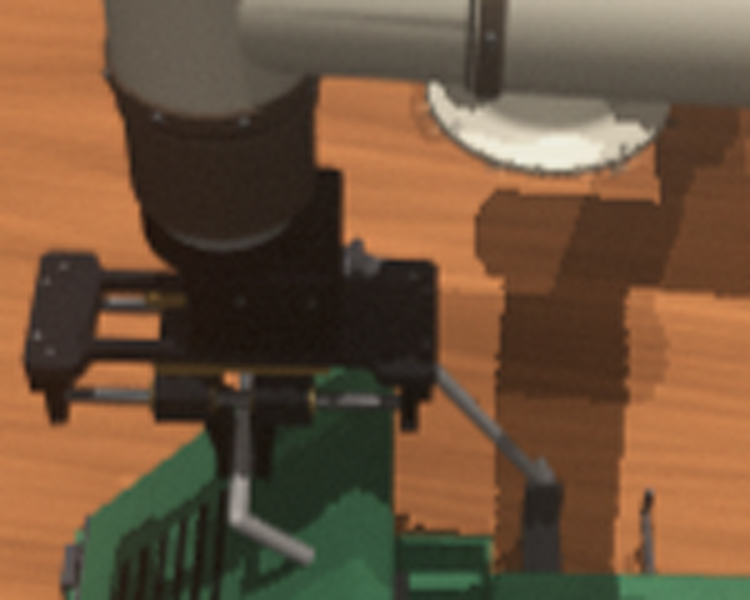

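The scene crop shows the rod still leaning correctly, from its pivot at (540,480). Its tip is hidden behind the gripper. Hood angle is 0.83, so I keep lowering and watch the force.

Request:
servo_tool(
  targets=[
    [-0.02,0.12,-0.07,0,0],
    [-0.04,0.25,-0.15,0,0],
    [-0.06,0.37,-0.22,0,0],
    [-0.08,0.49,-0.3,0,0],
    [-0.08,0.49,-0.3,0,0],
  ],
)

```text
time_s: 20.65
tcp_pos: [0.6384, -0.084, 0.2803]
ee_rot: [[0.989, 0.151, -0.001], [0.151, -0.989, 0.001], [-0.001, -0.002, -1.0]]
wrist_force: [-1.0, 6.1, 2.4]
gripper_width: 0.102
gripper_force: 30.1
```

Request:
servo_tool(
  targets=[
    [-0.01,0.06,-0.04,0,0],
    [-0.02,0.12,-0.08,0,0],
    [-0.02,0.12,-0.08,0,0],
    [-0.02,0.12,-0.08,0,0],
    [-0.02,0.12,-0.08,0,0],
  ],
)

```text
time_s: 21.07
tcp_pos: [0.638, -0.0812, 0.2782]
ee_rot: [[0.989, 0.151, -0.001], [0.151, -0.989, 0.001], [-0.001, -0.001, -1.0]]
wrist_force: [-0.1, 4.6, -0.5]
gripper_width: 0.102
gripper_force: 30.1
```

```bash
cat > hm.py <<'E'
from station import r
from h import *
P=np.load('P.npy');s=r.sense();p=s['tcp_pos']+[0,0,.002];print(p,hood_from_handle(P,p),s['wrist_force'])
E
python3 hm.py
```

```text
[ 0.63796519 -0.08119647  0.28022809] (np.float64(0.7348828470987137), np.float64(0.22016730099182164), np.float64(0.22051303816327958)) [-0.09592882  4.61357769 -0.54309932]
```

Request:
servo_tool(
  targets=[
    [-0.01,0.06,-0.04,0,0],
    [-0.02,0.12,-0.08,0,0],
    [-0.02,0.12,-0.08,0,0],
    [-0.02,0.12,-0.08,0,0],
    [-0.02,0.12,-0.08,0,0],
  ],
)

```text
time_s: 21.48
tcp_pos: [0.6375, -0.0781, 0.2761]
ee_rot: [[0.989, 0.15, -0.001], [0.15, -0.989, 0.0], [-0.001, -0.0, -1.0]]
wrist_force: [0.2, 3.2, -2.0]
gripper_width: 0.104
gripper_force: 30.0
```

Request:
servo_tool(
  targets=[
    [-0.01,0.06,-0.04,0,0],
    [-0.02,0.12,-0.08,0,0],
    [-0.02,0.12,-0.08,0,0],
    [-0.02,0.12,-0.08,0,0],
    [-0.02,0.12,-0.08,0,0],
  ],
)

```text
time_s: 21.9
tcp_pos: [0.637, -0.0747, 0.2737]
ee_rot: [[0.989, 0.15, -0.001], [0.15, -0.989, -0.0], [-0.001, -0.0, -1.0]]
wrist_force: [2.2, -0.4, -4.6]
gripper_width: 0.102
gripper_force: 30.0
```

```bash
python3 hm.py
```

```text
[ 0.63695659 -0.07465898  0.27566927] (np.float64(0.6984228311108029), np.float64(0.22038129041786728), np.float64(0.22051303816327958)) [ 2.15528617 -0.44575052 -4.56108363]
```

The ten pictures are used up, so from here I check the rod by its line fit only.

```bash
cat > rm.py <<'E'
from station import r
from h import *
P=np.load('P.npy')
c=r.capture("scene")
f=lambda ph,l:proj(c,world(P,rodp(ph,l)))
b=cv2.GaussianBlur(c['pixels'],(3,3),0);S=cv2.cvtColor(b,cv2.COLOR_RGB2HSV)[...,1].astype(float)
# saturation profile across the rod at several distances from the pivot: lowest S marks the rod
for l in np.arange(.04,.2,.02):
    phs=np.arange(1.95,2.4,.005)
    q=np.array([f(p,l)+[0,1.] for p in phs],np.float32)
    v=cv2.remap(S.astype(np.float32),q[:,0],q[:,1],cv2.INTER_LINEAR).ravel()
    w=np.clip(110-v,0,None);print(round(l,2),'min S',v.min(),'phi',round(float((w*phs).sum()/max(w.sum(),1e-6)),3),'width',round(float((v<100).sum()*.005*l),4))
E
python3 rm.py; python3 hm.py
```

```text
0.04 min S 55.66797 phi 2.17 width 0.01
0.06 min S 50.375 phi 2.169 width 0.0096
0.08 min S 83.97266 phi 2.282 width 0.0052
0.1 min S 38.578125 phi 2.159 width 0.0355
0.12 min S 52.109375 phi 2.202 width 0.054
0.14 min S 74.25 phi 2.178 width 0.063
0.16 min S 77.0 phi 2.091 width 0.0464
0.18 min S 65.490234 phi 2.078 width 0.0477
[ 0.63692667 -0.07467427  0.27564865] (np.float64(0.6984044720478415), np.float64(0.22035848720743773), np.float64(0.22051303816327958)) [ 1.68547795  0.11463768 -5.25023251]
```

Request:
servo_tool(
  targets=[
    [-0.01,0.06,-0.04,0,0],
    [-0.02,0.12,-0.08,0,0],
    [-0.02,0.12,-0.08,0,0],
    [-0.02,0.12,-0.08,0,0],
    [-0.02,0.12,-0.08,0,0],
  ],
)

```text
time_s: 22.37
tcp_pos: [0.6369, -0.0741, 0.2734]
ee_rot: [[0.989, 0.149, 0.002], [0.149, -0.989, -0.005], [0.001, 0.005, -1.0]]
wrist_force: [2.3, -8.2, -1.6]
gripper_width: 0.103
gripper_force: 30.0
```

```bash
python3 hm.py; python3 rm.py | head -2
```

```text
[ 0.63689125 -0.07412121  0.27538106] (np.float64(0.6956759587675084), np.float64(0.22047933354059346), np.float64(0.22051303816327958)) [ 2.32002914 -8.21742579 -1.62966548]
0.04 min S 56.97461 phi 2.175 width 0.0094
0.06 min S 51.0625 phi 2.169 width 0.0096
```

The hood stopped at about 0.696 rad with the load building up, so it is seated on the rod. I ease off the command and release to 30 mm.

Request:
servo_tool(
  targets=[
    [0.01,-0.08,0.06,0,0],
    [0.01,-0.08,0.06,0,0],
    [0.01,-0.08,0.06,0,4],
    [0.01,-0.08,0.06,0,10],
    [0.01,-0.08,0.06,0,14],
  ],
)

```text
time_s: 22.83
tcp_pos: [0.6365, -0.0737, 0.2742]
ee_rot: [[0.989, 0.15, -0.0], [0.15, -0.989, -0.001], [-0.0, 0.001, -1.0]]
wrist_force: [-0.2, -0.2, 0.3]
gripper_width: 0.136
gripper_force: 0.0
```

Request:
servo_tool(
  targets=[
    [0,0,0,0,18],
    [0,0,0,0,22],
    [0,0,0,0,26],
    [0,0,0,0,30],
    [0,0,0,0,30],
  ],
)

```text
time_s: 23.25
tcp_pos: [0.6366, -0.0731, 0.274]
ee_rot: [[0.989, 0.151, 0.0], [0.151, -0.989, 0.0], [0.0, -0.0, -1.0]]
wrist_force: [0.4, -0.4, -0.2]
gripper_width: 0.324
gripper_force: 0.0
```

```bash
python3 hm.py; python3 rm.py | head -2
python3 - <<'E'
from station import r;print(r.sense()['gripper_width'])
E
```

```text
[ 0.63660178 -0.07306274  0.27604155] (np.float64(0.6935693360393423), np.float64(0.22166590884333248), np.float64(0.22051303816327958)) [ 0.4397577  -0.43224718 -0.15717265]
0.04 min S 56.49121 phi 2.177 width 0.0098
0.06 min S 49.6875 phi 2.168 width 0.0096
0.33696896118402025
```

Request:
servo_tool(
  targets=[
    [0,0,0.15,0,30],
    [0,0,0.4,0,30],
    [0,0,0.8,0,30],
    [0,0,1.4,0,30],
    [0,0,2.0,0,30],
  ],
)

```text
time_s: 23.72
tcp_pos: [0.6366, -0.0734, 0.3349]
ee_rot: [[0.989, 0.151, -0.0], [0.151, -0.989, -0.0], [-0.0, 0.0, -1.0]]
wrist_force: [0.1, -0.1, 1.4]
gripper_width: 0.344
gripper_force: 0.0
```

Request:
servo_tool(
  targets=[
    [0,0,0.7,0,30],
    [0,0,1.4,0,30],
    [0.5,-0.8,2.1,0,30],
    [1.0,-1.6,2.5,0,30],
    [1.0,-1.6,2.5,0,30],
  ],
)

```text
time_s: 24.13
tcp_pos: [0.6687, -0.1247, 0.4119]
ee_rot: [[0.989, 0.147, 0.006], [0.147, -0.989, -0.002], [0.006, 0.003, -1.0]]
wrist_force: [0.2, 0.5, -0.9]
gripper_width: 0.348
gripper_force: 0.0
```

Request:
servo_tool(
  targets=[
    [0,0,0,0,30],
    [0,0,0,0,30],
    [0,0,0,0,30],
    [0,0,0,0,30],
    [0,0,0,0,30],
  ],
)

```text
time_s: 24.55
tcp_pos: [0.6663, -0.1206, 0.4088]
ee_rot: [[0.988, 0.152, -0.0], [0.152, -0.988, -0.0], [-0.0, -0.0, -1.0]]
wrist_force: [0.3, -0.2, -0.4]
gripper_width: 0.344
gripper_force: 0.0
```

```bash
python3 rm.py; python3 hm.py
python3 - <<'E'
from station import r
from h import *
P=np.load('P.npy');c=r.capture("wrist");hsv=cv2.cvtColor(c['pixels'],cv2.COLOR_RGB2HSV)
for th in(0,.6,.7,.8):print(th,[np.round(proj(c,world(P,hoodp(th,.25,.004,x)))) for x in(0,.114)])
m=cv2.inRange(hsv,(55,90,25),(90,255,255));m[240:]=0
ct=max(cv2.findContours(m,0,2)[0],key=cv2.contourArea);print(cv2.approxPolyDP(ct,4,True)[:,0].tolist())
E
```

```text
0.04 min S 56.109375 phi 2.179 width 0.0104
0.06 min S 53.6875 phi 2.17 width 0.0105
0.08 min S 59.375 phi 2.173 width 0.0088
0.1 min S 45.847656 phi 2.191 width 0.0125
0.12 min S 41.984375 phi 2.247 width 0.0324
0.14 min S 61.5625 phi 2.258 width 0.035
0.16 min S 29.0 phi 2.285 width 0.0392
0.18 min S 28.21875 phi 2.167 width 0.0585
[ 0.66632774 -0.12073756  0.41081497] (np.float64(1.085607880652754), np.float64(0.3217198818519283), np.float64(0.22051303816327958)) [-0.92874327  0.24805877 -0.55652705]
0 [array([166., 173.]), array([157.,  94.])]
0.6 [array([163., 197.]), array([149.,  84.])]
0.7 [array([171., 202.]), array([158.,  81.])]
0.8 [array([183., 207.]), array([170.,  79.])]
[[37, 102], [67, 227], [159, 226], [167, 229], [169, 239], [219, 239], [215, 181], [194, 171], [203, 163], [229, 173], [232, 239], [324, 239], [331, 94], [152, 84], [147, 101]]
```

Request:
servo_tool(
  targets=[
    [-0.8,-0.9,0,0,30],
    [-1.6,-1.8,0,0,30],
    [-2.4,-2.7,0,0,30],
    [-3.2,-3.6,0,0,30],
    [-4.0,-4.5,0,0,30],
  ],
)

```text
time_s: 25.07
tcp_pos: [0.5452, -0.257, 0.409]
ee_rot: [[0.988, 0.152, 0.0], [0.152, -0.988, -0.0], [0.0, 0.0, -1.0]]
wrist_force: [1.0, -0.0, 0.0]
gripper_width: 0.345
gripper_force: 0.0
```

Request:
servo_tool(
  targets=[
    [0,-0.6,0,0,30],
    [0,-1.2,0,0,30],
    [0,-1.8,0,0,30],
    [0,-1.8,0,0,30],
    [0,-1.8,0,0,30],
  ],
)

```text
time_s: 25.48
tcp_pos: [0.5464, -0.3108, 0.4083]
ee_rot: [[0.989, 0.149, -0.001], [0.149, -0.989, 0.0], [-0.001, -0.0, -1.0]]
wrist_force: [-0.7, 0.4, -0.3]
gripper_width: 0.345
gripper_force: 0.0
```

```bash
python3 rm.py
python3 - <<'E'
from station import r
from h import *
P=np.load('P.npy')
for n in("scene","top"):
    c=r.capture(n);hsv=cv2.cvtColor(c['pixels'],cv2.COLOR_RGB2HSV)
    for th in(.6,.65,.7,.75):print(n,th,[np.round(proj(c,world(P,hoodp(th,.25,.004,x)))).tolist() for x in(-.114,.114)])
    m=cv2.inRange(hsv,(55,90,25),(90,255,255));m[:,:170]=0;m[:,400:]=0;m[:110]=0;m[300:]=0
    ct=max(cv2.findContours(m,0,2)[0],key=cv2.contourArea);print(cv2.approxPolyDP(ct,2,True)[:,0].tolist())
    b=cv2.inRange(hsv,(110,120,30),(125,255,255));w=[]
    i=cv2.connectedComponentsWithStats(b);k=1+i[2][1:,4].argsort()[::-1][:2];print('blue',i[2][k].tolist())
    c0=np.load(f"pics/{n}0.npz");i=cv2.connectedComponentsWithStats(cv2.inRange(cv2.cvtColor(c0['pixels'],cv2.COLOR_RGB2HSV),(110,120,30),(125,255,255)));k=1+i[2][1:,4].argsort()[::-1][:2];print('blue0',i[2][k].tolist())
E
```

```text
0.04 min S 58.88672 phi 2.171 width 0.0094
0.06 min S 54.34375 phi 2.166 width 0.0093
0.08 min S 56.65625 phi 2.172 width 0.0092
0.1 min S 47.496094 phi 2.189 width 0.0125
0.12 min S 42.810547 phi 2.245 width 0.0324
0.14 min S 52.39453 phi 2.245 width 0.0378
0.16 min S 29.0 phi 2.281 width 0.0408
0.18 min S 31.146484 phi 2.162 width 0.0621
scene 0.6 [[276.0, 179.0], [276.0, 250.0]]
scene 0.65 [[273.0, 177.0], [273.0, 247.0]]
scene 0.7 [[271.0, 174.0], [269.0, 245.0]]
scene 0.75 [[267.0, 172.0], [266.0, 243.0]]
[[203, 251], [211, 257], [205, 260], [213, 263], [210, 266], [215, 266], [212, 270], [272, 247], [276, 252], [267, 255], [274, 264], [272, 266], [276, 264], [277, 275], [269, 278], [289, 278], [290, 283], [347, 284], [355, 283], [353, 281], [356, 279], [362, 280], [359, 280], [358, 274], [362, 275], [361, 271], [357, 269], [360, 264], [356, 262], [359, 258], [358, 249], [354, 245], [357, 245], [356, 241], [352, 242], [356, 239], [351, 236], [352, 239], [348, 240], [349, 235], [343, 233], [346, 232], [343, 231], [343, 226], [339, 223], [277, 222], [275, 205], [272, 205], [273, 2
[... 233 characters left out ...]
[234, 243], [231, 243], [232, 218], [229, 246], [226, 246], [227, 223], [224, 248], [220, 246], [221, 233], [220, 250], [217, 252], [215, 248], [215, 253], [211, 256], [210, 244]]
blue [[118, 204, 20, 16, 212]]
blue0 [[118, 204, 20, 16, 215]]
top 0.6 [[275.0, 209.0], [263.0, 123.0]]
top 0.65 [[278.0, 208.0], [266.0, 122.0]]
top 0.7 [[281.0, 207.0], [269.0, 120.0]]
top 0.75 [[284.0, 206.0], [272.0, 119.0]]
[[315, 129], [268, 123], [265, 125], [267, 141], [263, 144], [254, 145], [250, 149], [183, 158], [191, 226], [197, 228], [283, 215], [282, 208], [285, 206], [294, 207], [296, 213], [309, 211], [323, 167], [323, 161], [313, 156]]
blue []
blue0 [[423, 187, 16, 18, 58], [411, 193, 11, 13, 36]]
```

```bash
python3 -c "
from station import r
print(r.finish_job())"
```

```text
the job is handed in; nothing more can be done
None
```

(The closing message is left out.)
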